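# Stand the jars, tin and grater back in their terracotta dishes

## Robot

A 6-joint arm with a two-finger parallel gripper is mounted at the origin on the work surface. World frame = base frame: x ahead of the robot, y to its left, z up, the work surface at z = 0. Lengths are in m, angles in degrees, forces in N, time in s.
With the tool pointing down it reaches from about 0.3 to 0.825 m from the base axis. Payload 5.4 kg.
Tool frame: the origin (TCP) lies at the very end of the fingers, on their centre line; the grasp point (between the pads) lies robot.grasp_offset behind it (robot.grasp_offset is the distance from the TCP to the grasp point, in m); z points along the fingers, y is the line along which they close (so a half turn about z gives the same grasp; the last joint's range is limited). The gripper opens to 92 mm and grips with 3 to 60 N. Pads are 20 mm wide; open, the fingers measure 128 mm over their backs; the gripper's body (75 mm by 189 mm) begins 69 mm behind the grasp point.
Start: joints at [-89.043, 9.076, 91.501, -0, 79.423, -12.038], TCP at [0.129, -0.56, 0.215] pointing down, gripper open.
Joint ranges: [-166.64, 166.64], [-54.1, 131.32], [10.49, 154.53], [-73.88, 253.88], [9.74, 151.15], [-171.62, 171.62]. Speed limits (degrees/s): [147.25, 147.25, 180, 180, 180, 180].

## Interface

Orientations are given as a 3x3 rotation matrix whose columns are the frame's x, y, z axes.
In Python, from bench import robot, imaging gives the robot as it stands.
- The arm moves only by the tool move_arm, never from a script. Its argument "motion" is a list of rows, each an object of numbers: "x", "y", "z": the shift along the tool's x, y, z in units of 40 mm (1.0 is 40 mm); "twist": the turn about the tool's z in degrees. A call has 1 to 8 rows; each row is the pose to reach, as a shift and turn from the pose commanded when the call began, along the tool's axes at that moment; what a row does not reach only later rows make up. A row lasts 1/10 s, in which the tool goes at most 50 mm and 8.59 degrees, less where a joint would pass 70% of its speed; a pose out of reach is approached as far as the arm can. A call with a gripper value outside its range is refused whole. "grip" is the opening, from -1 (shut) to 1 (fully open), set as the call begins (left out, the last holds). The fingers move at their own pace and stop on an object; the grip force is fixed at half the most. Time passes only in rows, so rows that repeat a pose let the fingers close. It gives the time, the measured TCP pose, the force and the opening at its end, in the units of the state.
- robot.observe(): the state, without advancing time (a new reading comes with each control period).
- imaging.snapshot(name): name is "scene" or "top" or "wrist"; returns a dict with "pixels" (420x560x3 uint8, red, green, blue), "intrinsics" (3x3 intrinsics, pixels), "rvec" (rotation vector, rad) and "tvec" (3), from world to camera coordinates, as OpenCV has them; the wrist camera has in their place "T_tool_cam" (4x4, takes a point from camera to tool coordinates, whose origin is the TCP and whose axes are the flange's). Camera axes: x right, y down, z forward; pixel columns grow to the right and rows downward; lengths in m; the calibration is good to about 2 mm. A picture is of the moment at which its call begins: read the wrist's pose just before it. There is no depth.
- robot.finish_job(): hands the job in, once; it reports no verdict.
The state is a dict: "clock": time; "joints": joint angles; "joint_vel": joint speeds; "effort": joint torques, N m; "tcp_pos": TCP position; "orientation": TCP orientation; "wrist_force": force on the tool from outside, world axes, zero at the start; "torque": the same for the moment, N m; "width": finger opening in m.
Only numpy, scipy, OpenCV 4.12 (cv2) and the standard library are available. Lean on these libraries where they do the work, as an engineer would, in place of code of your own. Each camera call takes 0.05 s, during which the arm holds its last target. There are 200 camera calls.

## Task

Put each thing on this shelf back in the terracotta dish that fits it: the larger amber jar in the larger round saucer, the smaller amber jar in the smaller round saucer, the square tin in the square dish and the box grater in the oblong dish. Each should stand upright in the middle of its dish, flat on the dish's floor, the tin and the grater straight with their dishes' sides. Set the glass jars down gently, and tip nothing over, the pepper mill included.

Things in the scene. Friction and masses are not known exactly. Their poses are not given: they have to be found in the camera images.
- jar_large: the larger amber glass jar with a dark steel screw lid: upright cylinder 62 mm across, 98 mm high (the top 18 mm is the lid, 56 mm across), about 0.34 kg, loose. Origin at the centre of its underside, z up.
- jar_small: the smaller amber glass jar with a dark steel screw lid: upright cylinder 44 mm across, 78 mm high (the top 18 mm is the lid, 38 mm across), about 0.16 kg, loose. Origin at the centre of its underside, z up.
- tin: square metal tea tin, standing upright: 54 x 54 mm, 84 mm high, straight sides, a dark seam line round it 65 mm up, about 0.2 kg, loose. Origin at the centre of its underside, z up, x and y square to its sides.
- grater: stainless steel box grater with rows of small dark teeth, standing upright: straight body 70 mm along its x, 42 mm along its y, 84 mm high, with a thin black handle bow along x over the top up to 102 mm, about 0.2 kg, loose. Origin at the centre of its underside, z up.
- saucer_large: the larger round terracotta saucer, fixed to the shelf: inside 82 mm across at the floor, about 94 mm across outside; rim 13 mm high, floor 5 mm above the shelf. It belongs to the larger jar. Origin on the shelf at its centre, z up.
- saucer_small: the smaller round terracotta saucer, fixed to the shelf: inside 60 mm across at the floor, about 72 mm across outside; rim 13 mm high, floor 5 mm above the shelf. It belongs to the smaller jar. Origin on the shelf at its centre, z up.
- dish_square: square terracotta dish, fixed to the shelf: 74 x 74 mm inside, 86 x 86 mm outside; rim 13 mm high, floor 5 mm above the shelf. It belongs to the tin. Origin on the shelf at its centre, x and y along its sides, z up.
- dish_oblong: oblong terracotta dish, fixed to the shelf: 92 mm along its x and 62 mm along its y inside, 104 x 74 mm outside; rim 13 mm high, floor 5 mm above the shelf. It belongs to the grater (x along x). Origin on the shelf at its centre, z up.
- mill: turned dark wooden pepper mill standing loose among the things: 42 mm across at the foot, 105 mm high, 0.22 kg. Not to be moved on purpose and not to be knocked over. Origin at the centre of its underside, z up.
Not all that is in view belongs to the job. What is shaped like the jar_large but red or turquoise is not meant.

How it is judged:
By the outcome, as a careful person would: the job done as asked, in the order asked, and still so for the second after the job is handed in, with the robot touching nothing.
It also fails if it takes over 112 s, if anything falls off the work surface, if the arm or the gripper's body presses on something with over 40 N, if the wrist force passes 120 N, or if a joint passes its speed limit or range.

## Working session

There is one attempt and no reset: what is moved stays moved. The work goes in short steps, Python scripts to look and compute and a tool call to move; the robot and the scene stay as the last step left them, time stands still between calls to the robot, and variables do not carry over. Pictures are saved under pics/ and viewed, on a budget of 14 in all, crops included, one or two more only if the job needs it, and the job is handed in when it is done.

Besides the shell and the picture viewer there is one more tool, called after "Call:" by a JSON object that holds its "method" and its "body". move_arm: Moves the arm, as the interface text tells. Its arguments: {"type":"object","properties":{"motion":{"type":"array","items":{"type":"object","properties":{"x":{"type":"number"},"y":{"type":"number"},"z":{"type":"number"},"twist":{"type":"number"}}}},"grip":{"type":"number"}},"required":["motion"]}

```bash
ls; mkdir -p pics; python3 - <<'E'
from bench import robot, imaging
import cv2,numpy as np
print(robot.observe(), robot.grasp_offset)
for n in("scene","top"):
    s=imaging.snapshot(n); cv2.imwrite(f"pics/{n}0.png",s["pixels"][:,:,::-1]); print(n,s["intrinsics"],s["rvec"],s["tvec"])
E
```

```text
pics
{'clock': 0.0, 'joints': array([-8.90426545e+01,  9.11199569e+00,  9.15702666e+01, -3.85460882e-04,
        7.94235461e+01, -1.20407172e+01]), 'joint_vel': array([-0.02723903, -0.00674846, -0.03200863,  0.08210395, -0.04847071,
        0.0451649 ]), 'effort': array([-1.14045604e-03, -3.85574770e+01, -3.22107840e+01,  7.00093014e-02,
        3.79740377e-02, -1.23505188e-04]), 'tcp_pos': array([ 0.12926655, -0.5596486 ,  0.21364201]), 'orientation': array([[ 9.74377399e-01,  2.24919283e-01, -3.74671609e-05],
       [ 2.24918967e-01, -9.74375723e-01,  1.84633513e-03],
       [ 3.78769282e-04, -1.80745430e-03, -9.99998295e-01]]), 'wrist_force': array([ 0.68395068, -0.89857343,  0.14996277]), 'torque': array([ 0.03178866, -0.02840691,  0.04327657]), 'width': 0.09203127059348927} 0.0187
scene [[458.58049546   0.         282.46315692]
 [  0.         458.58049546 217.54534427]
 [  0.           0.           1.        ]] [ 2.17017484  0.68662375 -0.3403071 ] [-0.43394283 -0.14917926  1.37271417]
top [[427.57667495   0.         281.09965184]
 [  0.         427.57667495 218.80655478]
 [  0.           0.           1.        ]] [ 2.15533567 -2.15502802  0.09958655] [0.01769644 0.54953512 0.98965016]
```

View pics/top0.png

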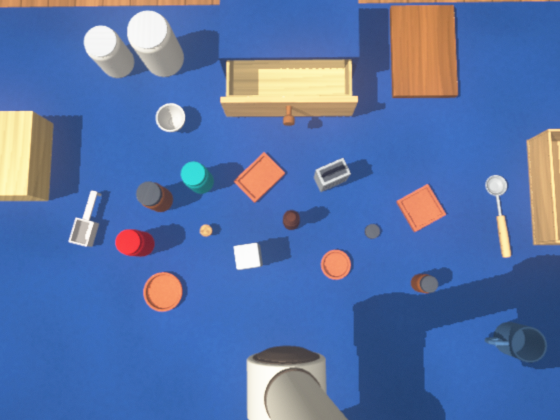

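View pics/scene0.png

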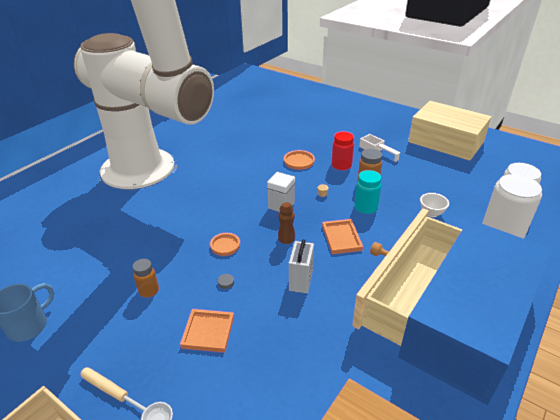

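The top view has the robot at the bottom, with +x up and +y to the left. Candidates:
- **jar_large:** the amber jar with a dark lid at top (154,195). Red (134,242) and turquoise (197,178) are the decoys.
- **jar_small:** the amber jar at (425,284). The dark disc at (373,231) is only a loose lid.
- **tin:** the white square at (247,256).
- **grater:** (332,175).
- **mill:** (291,219).
- **Dishes:** large saucer (163,292), small saucer (336,264), square dish (421,207), oblong dish (260,177).

```bash
cat > h.py <<'E'
from bench import robot, imaging
import cv2,numpy as np
def cam(n):
    o=robot.observe(); s=imaging.snapshot(n); K=s["intrinsics"]
    if n=="wrist":
        T=np.eye(4);T[:3,:3]=o["orientation"];T[:3,3]=o["tcp_pos"];M=T@s["T_tool_cam"]; R,c=M[:3,:3],M[:3,3]
    else:
        Rw=cv2.Rodrigues(s["rvec"])[0];R=Rw.T;c=-R@s["tvec"]
    return s["pixels"],K,R,c
def ray(uv,z,K,R,c):
    uv=np.atleast_2d(np.float64(uv)); d=(R@np.linalg.inv(K)@np.c_[uv,np.ones(len(uv))].T).T
    return (c+d*((z-c[2])/d[:,2])[:,None])[:,:2]
def proj(p,K,R,c):
    q=K@(R.T@(np.asarray(p)-c)); return q[:2]/q[2]
def blobs(m,amin=60):
    cs=cv2.findContours(m.astype(np.uint8),cv2.RETR_EXTERNAL,cv2.CHAIN_APPROX_NONE)[0]
    return [k[:,0,:] for k in cs if cv2.contourArea(k)>amin]
def rect(P):
    (c,s,a)=cv2.minAreaRect(np.float32(P*1000)); return np.round(c,1),np.round(s,1),round(a,1)
def save(n,px,f=1): cv2.imwrite(f"pics/{n}.png",cv2.resize(px[:,:,::-1],None,fx=f,fy=f,interpolation=cv2.INTER_CUBIC))
E
python3 - <<'E'
from h import *
px,K,R,c=cam("top")
H=cv2.cvtColor(px,cv2.COLOR_RGB2HSV).astype(int);h,s,v=H[...,0],H[...,1],H[...,2]
print("dishes")
for b in blobs((h<14)&(s>150)&(v>110),150):
    print(b.mean(0).round(), *rect(ray(b,0.013,K,R,c)))
print("grey/white")
for b in blobs((s<95)&(v>60),100):
    m=b.mean(0)
    if 130<m[0]<460 and 140<m[1]<320:print(m.round(), *rect(ray(b,0.084,K,R,c)))
print("dark lids")
for b in blobs((s<120)&(v<110),40):
    m=b.mean(0)
    if 130<m[0]<460 and 140<m[1]<320:print(m.round(),"z98",*rect(ray(b,0.098,K,R,c)),"z78",*rect(ray(b,0.078,K,R,c)))
print("mill top",ray([291,219],0.1,K,R,c))
for uv in([154,195],[425,284],[150,190]):print(uv,px[uv[1],uv[0]],H[uv[1],uv[0]])
save("crop",px[140:320,110:470],2.2)
E
```

```text
dishes
[426.  46.] [1000.8 -339.8] [154.6 194.7] 89.4
grey/white
[424. 283.] [ 399.5 -299.3] [41.5 57.5] 0.1
[247. 256.] [460.5  91.8] [56.  60.8] 8.1
[372. 231.] [ 515.9 -187.4] [31.3 31.7] 88.8
[206. 230.] [518.3 187.8] [29.7 27.2] 90.0
[291. 220.] [542.   -5.6] [36.2 43.2] 90.0
[421. 208.] [ 568.7 -297.7] [83.9 87.4] 29.0
[154. 196.] [595.6 307. ] [88.  60.2] 63.7
[331. 174.] [645.7 -98.5] [53.1 82.5] 23.8
[259. 177.] [640.1  67.6] [ 74.8 101. ] 44.4
dark lids
[291. 220.] z98 [540.5  -5.6] [35.7 42.6] 89.9 z78 [542.7  -5.6] [36.4 43.5] 89.9
[160. 199.] z98 [587.5 288.2] [55.6 56. ] 64.9 z78 [590.7 294.3] [56.8 57.2] 64.9
[333. 171.] z98 [650.9 -99.9] [12.4 54.7] 24.6 z78 [ 655.4 -102. ] [12.7 55.8] 24.6
mill top [[ 0.54134386 -0.00555202]]
[154, 195] [113 116 126] [113  26 126]
[425, 284] [115 118 128] [113  26 128]
[150, 190] [112 117 126] [109  28 126]
```

View pics/crop.png

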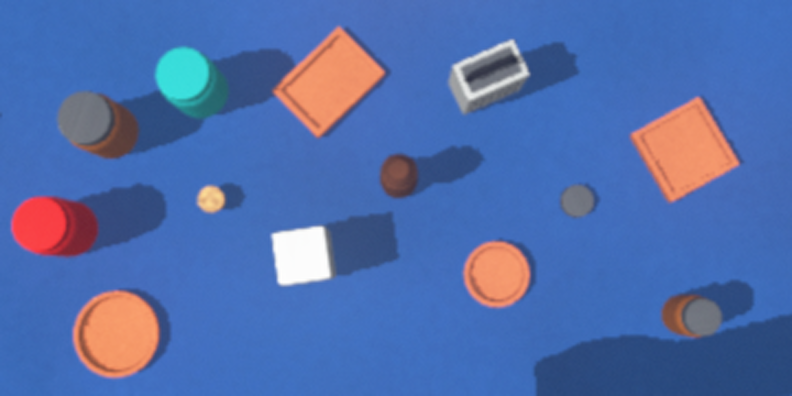

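The crop confirms the choices: amber jars with grey lids at crop (86,119) and (702,316), the white tin at (302,255), the grater with its dark slot at (490,75), and four terracotta dishes. The mill is at (399,175).

```bash
python3 - <<'E'
from h import *
for n in("top","scene"):
    px,K,R,c=cam(n)
    H=cv2.cvtColor(px,cv2.COLOR_RGB2HSV).astype(int);h,s,v=H[...,0],H[...,1],H[...,2]
    print(n,"dishes")
    for b in blobs((h<16)&(s>90)&(s<215)&(v>150),150):
        P=ray(b,0.013,K,R,c)
        if abs(P-[.5,0]).max()<.45: print(b.mean(0).round(), *rect(P), "hull c",(cv2.minEnclosingCircle(np.float32(P*1000))))
    if n=="top":
      print("lids")
      for b in blobs((s<60)&(v>80)&(v<160),40):
        for z in(.098,.078):
          P=ray(b,z,K,R,c)
          if abs(P-[.5,0]).max()<.38: print(b.mean(0).round(),z,*rect(P))
      print("white")
      for b in blobs((s<60)&(v>235),40):
          P=ray(b,.084,K,R,c)
          if abs(P-[.5,0]).max()<.38: print(b.mean(0).round(),*rect(P))
      ms=ray([[180+.0,178-.0],[110+183/2.2,140+74/2.2],[110+40/2.2,140+225/2.2]],.098,K,R,c); print("turq,red",ms[1:])
      s_=imaging.snapshot("wrist"); print(s_["T_tool_cam"],s_["intrinsics"][0])
E
```

```text
top dishes
[163. 291.] [376.7 302.1] [89.3 89.8] 46.2 hull c ((377.09832763671875, 301.8920593261719), 45.89338684082031)
[336. 264.] [ 441.4 -112.2] [67. 68.] 44.6 hull c ((442.41607666015625, -112.3494873046875), 34.99958038330078)
[421. 207.] [ 578.9 -320. ] [84.6 88. ] 28.8 hull c ((578.7899169921875, -320.37957763671875), 59.37198257446289)
[259. 177.] [656.   72.3] [ 75.6 103.3] 44.4 hull c ((654.953857421875, 72.56448364257812), 62.22544479370117)
[291. 114.] [816.7  -1.3] [ 46.3 142.5] 14.2 hull c ((813.4175415039062, -2.4305419921875), 73.62093353271484)
lids
[428. 283.] 0.098 [ 399.8 -304. ] [36.2 35.4] 61.8
[428. 283.] 0.078 [ 399.  -310.4] [36.9 36.2] 61.8
[372. 231.] 0.098 [ 514.7 -183.6] [28.8 26.6] 90.0
[372. 231.] 0.078 [ 516.4 -187.5] [29.5 27.2] 90.0
[150. 194.] 0.098 [598.9 314.7] [54.7 54.5] 1.9
[150. 194.] 0.078 [602.4 321.4] [55.9 55.7] 1.9
[334. 183.] 0.098 [ 623.3 -103.6] [ 9.3 69.4] 23.6
[334. 183.] 0.078 [ 627.3 -105.7] [ 9.5 70.9] 23.6
[333. 171.] 0.098 [ 650.8 -102.3] [27.5 62.9] 24.2
[333. 171.] 0.078 [ 655.3 -104.4] [28.1 64.2] 24.2
white
[246. 256.] [46
[... 196 characters left out ...]
 [ 9.99999837e-01  5.67518028e-04 -5.72218856e-05  4.74277751e-04]
 [ 1.90185902e-04 -2.37167075e-01  9.71468858e-01 -1.69264282e-01]
 [ 0.00000000e+00  0.00000000e+00  0.00000000e+00  1.00000000e+00]] [311.57161331   0.         278.38170895]
scene dishes
[207. 331.] [ 582.7 -324.5] [87.5 92.7] 28.7 hull c ((583.3378295898438, -323.33642578125), 62.17471694946289)
[224. 244.] [ 445.7 -116.6] [70. 76.] 19.2 hull c ((447.4857177734375, -116.28827667236328), 39.09586715698242)
[342. 236.] [660.   66.8] [ 76.2 114.7] 44.3 hull c ((659.484619140625, 66.83163452148438), 67.61042022705078)
[299. 160.] [382.5 294.5] [87.8 95.7] 34.4 hull c ((382.4984130859375, 295.02911376953125), 51.49718475341797)
```

```bash
cat >> h.py <<'E'
def wrap(a,p=360): return (a+p/2)%p-p/2
def plan(x,y,z,yaw=None):
    "shift (units of 40mm) in tool axes and twist to reach a world TCP pose"
    o=robot.observe(); R=o["orientation"]; d=R.T@(np.array([x,y,z])-o["tcp_pos"])/.04
    y0=np.degrees(np.arctan2(R[1,0],R[0,0])); j6=o["joints"][5]
    t=0
    if yaw is not None:
        best=min((yaw+180*k for k in range(-2,3)),key=lambda a:abs(np.degrees(np.arctan2(y,x))+90-a)); t=y0-best
        print("target j6",np.degrees(np.arctan2(y,x))+90-best)
    print("t",round(o["clock"],2),"tcp",o["tcp_pos"].round(4),"yaw",y0.round(2),"w",round(o["width"],4),"F",o["wrist_force"].round(1),"| shift",d.round(3),"twist",round(t,2))
E
python3 - <<'E'
from h import *
plan(.599,.315,.22,125)
plan(.42,-.02,.24,None)
E
```

```text
target j6 -7.261174414166675
t 0.3 tcp [ 0.1293 -0.5601  0.2143] yaw 13.0 w 0.0919 F [-0.2  0.1 -0.4] | shift [ 16.362 -18.675  -0.13 ] twist -112.0
t 0.3 tcp [ 0.1293 -0.5601  0.2143] yaw 13.0 w 0.0919 F [-0.2  0.1 -0.4] | shift [ 10.118 -11.522  -0.635] twist 0
```

Call:
{"method": "move_arm", "body": {"motion": [{"x": 0.4,"y": -0.45,"z": -0.1,"twist": -5},{"x": 1.2,"y": -1.3,"z": -0.3,"twist": -13},{"x": 2.0,"y": -2.2,"z": -0.6,"twist": -21},{"x": 2.8,"y": -3.1,"z": -0.6,"twist": -29},{"x": 3.6,"y": -4.0,"z": -0.6,"twist": -37},{"x": 4.4,"y": -4.9,"z": -0.6,"twist": -45},{"x": 5.2,"y": -5.8,"z": -0.6,"twist": -53},{"x": 6.0,"y": -6.7,"z": -0.6,"twist": -61}]}}

```text
clock: 1.1
tcp_pos: [0.3034, -0.2434, 0.2387]
orientation: [[0.271, 0.963, 0.001], [0.963, -0.271, -0.001], [-0.0, 0.001, -1.0]]
wrist_force: [2.3, -0.9, -0.6]
width: 0.0918
```

```bash
python3 -c "
from h import *
plan(.599,.315,.22,125)"
```

```text
target j6 -7.261174414166675
t 1.1 tcp [ 0.3034 -0.2434  0.2387] yaw 74.28 w 0.0918 F [ 2.3 -0.9 -0.6] | shift [15.441  3.332  0.464] twist -50.72
```

Call:
{"method": "move_arm", "body": {"motion": [{"x": 1.1,"y": 0.25,"z": 0,"twist": -7},{"x": 2.25,"y": 0.5,"z": 0,"twist": -14},{"x": 3.4,"y": 0.75,"z": 0,"twist": -21},{"x": 4.55,"y": 1.0,"z": 0,"twist": -28},{"x": 5.7,"y": 1.25,"z": 0,"twist": -35},{"x": 6.85,"y": 1.5,"z": 0,"twist": -42},{"x": 8.0,"y": 1.75,"z": 0,"twist": -48},{"x": 9.1,"y": 2.0,"z": 0,"twist": -50.7}]}}

```text
clock: 1.9
tcp_pos: [0.4807, 0.0849, 0.2387]
orientation: [[-0.573, 0.82, 0.001], [0.82, 0.573, -0.0], [-0.0, 0.0, -1.0]]
wrist_force: [0.3, -0.8, 0.2]
width: 0.0919
```

```bash
python3 -c "
from h import *
plan(.599,.315,.22,125)"
```

```text
target j6 -7.261174414166675
t 1.9 tcp [0.4807 0.0849 0.2387] yaw 124.92 w 0.0919 F [ 0.3 -0.8  0.2] | shift [3.024 5.717 0.469] twist -0.08
```

Call:
{"method": "move_arm", "body": {"motion": [{"x": 0.5,"y": 0.95,"z": 0},{"x": 1.0,"y": 1.9,"z": 0},{"x": 1.5,"y": 2.85,"z": 0.1},{"x": 2.0,"y": 3.8,"z": 0.3},{"x": 2.5,"y": 4.75,"z": 0.47},{"x": 3.0,"y": 5.7,"z": 0.47},{"x": 3.0,"y": 5.7,"z": 0.47}]}}

```text
validation failed for argument at $.mo...
```

```bash
python3 - <<'E'
from h import *
px,K,R,c=cam("wrist"); save("w1",px)
H=cv2.cvtColor(px,cv2.COLOR_RGB2HSV).astype(int);h,s,v=H[...,0],H[...,1],H[...,2]
for b in blobs((s<70)&(v>60)&(v<170),800):
    print(b.mean(0).round(),*rect(ray(b,.098,K,R,c)))
print(proj([.599,.315,.098],K,R,c))
plan(.599,.315,.22)
E
```

```text
[525. 297.] [787.4 135.5] [ 66.7 144.4] 55.0
[251. 353.] [570.  -41.7] [684.7 234.3] 34.9
[523.  74.] [595.9 313.4] [64.4 54.2] 40.5
[526.87301674  73.96880126]
t 1.95 tcp [0.4824 0.0898 0.2383] yaw 125.17 w 0.0917 F [-3.6  1.9 -0.1] | shift [2.921 5.624 0.487] twist 0
```

View pics/w1.png

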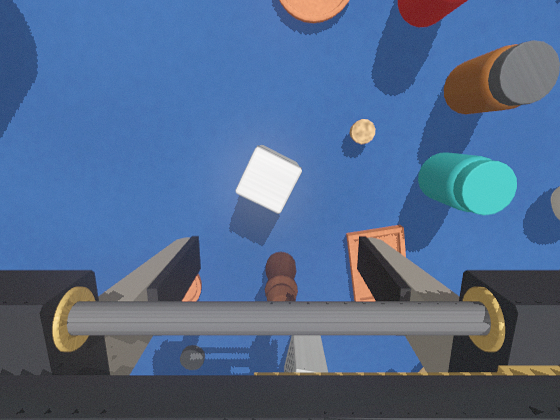

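The move was refused, probably because rows need every field. The wrist view looks out past the fingers, with the large lid at (523,74), the tin at (268,180) and turquoise at (486,186). The lid reads (0.596,0.313), matching the top view.

Call:
{"method": "move_arm", "body": {"motion": [{"x": 0.5,"y": 0.95,"z": 0.0,"twist": 0},{"x": 1.0,"y": 1.9,"z": 0.0,"twist": 0},{"x": 1.5,"y": 2.85,"z": 0.1,"twist": 0},{"x": 2.0,"y": 3.8,"z": 0.3,"twist": 0},{"x": 2.5,"y": 4.75,"z": 0.47,"twist": 0},{"x": 2.95,"y": 5.65,"z": 0.47,"twist": 0},{"x": 2.95,"y": 5.65,"z": 0.47,"twist": 0}]}}

```text
clock: 2.65
tcp_pos: [0.599, 0.3118, 0.2173]
orientation: [[-0.572, 0.82, -0.002], [0.82, 0.572, 0.0], [0.002, -0.002, -1.0]]
wrist_force: [-0.1, -0.8, -0.0]
width: 0.092
```

```bash
python3 - <<'E'
from h import *
px,K,R,c=cam("wrist"); save("w2",px)
H=cv2.cvtColor(px,cv2.COLOR_RGB2HSV).astype(int);h,s,v=H[...,0],H[...,1],H[...,2]
for b in blobs((s<70)&(v>60)&(v<170),800):
    print(b.mean(0).round(),*rect(ray(b,.098,K,R,c)))
print(proj([.599,.315,.098],K,R,c))
plan(.598,.314,.032)
E
```

```text
[536. 335.] [901.3 353.9] [55.4 75.7] 38.7
[241. 360.] [678.1 197.4] [636.3 217.7] 35.0
[285. 201.] [599.8 318.4] [54.7 54.9] 80.3
[281.77995551 204.02197877]
t 2.7 tcp [0.5987 0.3099 0.2181] yaw 124.83 w 0.0922 F [ 0.2 -0.3 -0.6] | shift [0.092 0.054 4.653] twist 0
```

View pics/w2.png

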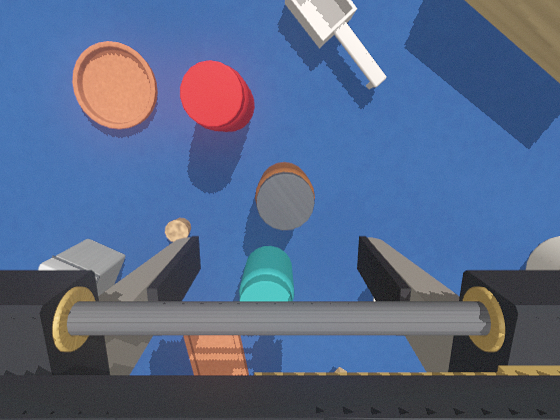

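View: the lid at (285,201) sits between the fingers, with turquoise behind and red ahead, both clear of the finger paths. I'll descend and grip.

Call:
{"method": "move_arm", "body": {"motion": [{"x": 0.13,"y": 0.12,"z": 0.4,"twist": 0},{"x": 0.13,"y": 0.12,"z": 1.2,"twist": 0},{"x": 0.13,"y": 0.12,"z": 2.1,"twist": 0},{"x": 0.13,"y": 0.12,"z": 3.0,"twist": 0},{"x": 0.13,"y": 0.12,"z": 3.8,"twist": 0},{"x": 0.13,"y": 0.12,"z": 4.4,"twist": 0},{"x": 0.13,"y": 0.12,"z": 4.65,"twist": 0},{"x": 0.13,"y": 0.12,"z": 4.65,"twist": 0}]}}

```text
clock: 3.5
tcp_pos: [0.5983, 0.3142, 0.032]
orientation: [[-0.568, 0.823, -0.003], [0.823, 0.568, -0.001], [0.001, -0.003, -1.0]]
wrist_force: [-0.6, -0.2, -0.5]
width: 0.0916
```

Call:
{"method": "move_arm", "body": {"motion": [{"x": 0,"y": 0,"z": 0,"twist": 0},{"x": 0,"y": 0,"z": 0,"twist": 0},{"x": 0,"y": 0,"z": 0,"twist": 0},{"x": 0,"y": 0,"z": 0,"twist": 0},{"x": 0,"y": 0,"z": 0,"twist": 0},{"x": 0,"y": 0,"z": 0,"twist": 0}], "grip": -1}}

```text
clock: 4.1
tcp_pos: [0.6011, 0.3159, 0.0353]
orientation: [[-0.569, 0.822, 0.003], [0.822, 0.569, 0.001], [-0.001, 0.003, -1.0]]
wrist_force: [3.4, 1.8, 5.0]
width: 0.0613
```

Call:
{"method": "move_arm", "body": {"motion": [{"x": 0,"y": 0,"z": -0.15,"twist": 0},{"x": 0,"y": 0,"z": -0.5,"twist": 0},{"x": 0,"y": 0,"z": -1.0,"twist": 0},{"x": 0,"y": 0,"z": -1.6,"twist": 0},{"x": 0,"y": 0,"z": -2.2,"twist": 0},{"x": 0,"y": 0,"z": -2.8,"twist": 0},{"x": 0,"y": 0,"z": -3.2,"twist": 0},{"x": 0,"y": 0,"z": -3.3,"twist": 0}]}}

```text
clock: 4.9
tcp_pos: [0.6006, 0.3156, 0.1684]
orientation: [[-0.569, 0.822, 0.003], [0.822, 0.569, 0.001], [-0.001, 0.003, -1.0]]
wrist_force: [1.0, 0.3, -3.0]
width: 0.0617
```

```bash
python3 - <<'E'
from h import *
px,K,R,c=cam("wrist"); save("w3",px)
H=cv2.cvtColor(px,cv2.COLOR_RGB2HSV).astype(int);h,s,v=H[...,0],H[...,1],H[...,2]
zt=robot.observe()["tcp_pos"][2]-.033+.098
for b in blobs((s<70)&(v>60)&(v<170),800):
    print(b.mean(0).round(),*rect(ray(b,zt,K,R,c)))
for b in blobs((h<16)&(s>90)&(s<215)&(v>150),800):
    P=ray(b,.013,K,R,c); print("dish",b.mean(0).round(),*rect(P))
plan(.377,.302,.165)
E
```

```text
[495. 304.] [666.7 358.6] [61.7 41.7] 35.6
[278. 346.] [604.1 309.9] [232.3  83.2] 34.5
dish [205. 359.] [637.1 101.4] [64.7 42.7] 37.8
dish [281. 238.] [631.9 276.3] [144.6  67.1] 31.3
dish [83. 79.] [377.2 303.2] [92.1 91.4] 15.2
t 4.95 tcp [0.6003 0.3155 0.1675] yaw 124.69 w 0.0616 F [ 0.1 -0.2 -1.8] | shift [ 2.9   -4.782  0.051] twist 0
```

Call:
{"method": "move_arm", "body": {"motion": [{"x": 0.2,"y": -0.35,"z": 0,"twist": 0},{"x": 0.6,"y": -1.0,"z": 0,"twist": 0},{"x": 1.1,"y": -1.8,"z": 0,"twist": 0},{"x": 1.6,"y": -2.65,"z": 0,"twist": 0},{"x": 2.1,"y": -3.5,"z": 0,"twist": 0},{"x": 2.5,"y": -4.2,"z": 0,"twist": 0},{"x": 2.75,"y": -4.65,"z": 0,"twist": 0},{"x": 2.86,"y": -4.78,"z": 0,"twist": 0}]}}

```text
clock: 5.75
tcp_pos: [0.3745, 0.3, 0.1641]
orientation: [[-0.57, 0.822, -0.004], [0.822, 0.57, -0.002], [0.001, -0.004, -1.0]]
wrist_force: [0.1, 0.1, -3.0]
width: 0.0618
```

```bash
python3 - <<'E'
from h import *
px,K,R,c=cam("top"); save("t3",px[220:370,80:280],4)
H=cv2.cvtColor(px,cv2.COLOR_RGB2HSV).astype(int);h,s,v=H[...,0],H[...,1],H[...,2]
px,K,R,c=cam("wrist"); save("w3",px)
plan(.376,.301,.04)
E
```

```text
t 5.85 tcp [0.3765 0.3004 0.1649] yaw 124.73 w 0.0617 F [ 0.7 -0.1 -2.9] | shift [1.800e-02 2.000e-03 3.124e+00] twist 0
```

View pics/w3.png

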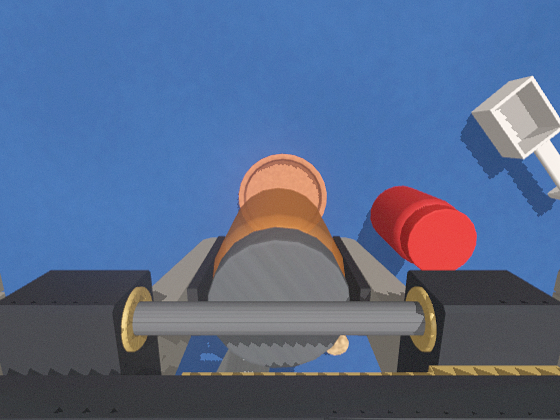

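View: the jar hangs upright and the saucer at (283,190) is directly beneath. I'll lower gently.

Call:
{"method": "move_arm", "body": {"motion": [{"x": 0.02,"y": 0,"z": 0.3,"twist": 0},{"x": 0.02,"y": 0,"z": 1.0,"twist": 0},{"x": 0.02,"y": 0,"z": 1.7,"twist": 0},{"x": 0.02,"y": 0,"z": 2.3,"twist": 0},{"x": 0.02,"y": 0,"z": 2.7,"twist": 0},{"x": 0.02,"y": 0,"z": 2.9,"twist": 0},{"x": 0.02,"y": 0,"z": 3.0,"twist": 0},{"x": 0.02,"y": 0,"z": 3.05,"twist": 0}]}}

```text
clock: 6.65
tcp_pos: [0.3776, 0.3013, 0.0437]
orientation: [[-0.569, 0.822, 0.0], [0.822, 0.569, 0.0], [-0.0, 0.0, -1.0]]
wrist_force: [-0.0, 0.1, -2.8]
width: 0.0614
```

Call:
{"method": "move_arm", "body": {"motion": [{"x": 0,"y": 0,"z": 0.02,"twist": 0},{"x": 0,"y": 0,"z": 0.04,"twist": 0},{"x": 0,"y": 0,"z": 0.06,"twist": 0},{"x": 0,"y": 0,"z": 0.08,"twist": 0},{"x": 0,"y": 0,"z": 0.08,"twist": 0}]}}

```text
clock: 7.15
tcp_pos: [0.377, 0.3013, 0.0407]
orientation: [[-0.569, 0.822, 0.0], [0.822, 0.569, 0.0], [-0.0, 0.0, -1.0]]
wrist_force: [0.1, 0.0, -2.6]
width: 0.0615
```

Call:
{"method": "move_arm", "body": {"motion": [{"x": 0,"y": 0,"z": 0.02,"twist": 0},{"x": 0,"y": 0,"z": 0.04,"twist": 0},{"x": 0,"y": 0,"z": 0.05,"twist": 0},{"x": 0,"y": 0,"z": 0.05,"twist": 0}]}}

```text
clock: 7.55
tcp_pos: [0.3772, 0.3013, 0.0402]
orientation: [[-0.569, 0.822, -0.0], [0.822, 0.569, -0.0], [-0.0, -0.001, -1.0]]
wrist_force: [-6.0, -3.8, 12.0]
width: 0.0617
```

Call:
{"method": "move_arm", "body": {"motion": [{"x": 0,"y": 0,"z": -0.03,"twist": 0},{"x": 0,"y": 0,"z": -0.03,"twist": 0},{"x": 0,"y": 0,"z": -0.03,"twist": 0},{"x": 0,"y": 0,"z": -0.03,"twist": 0}], "grip": 0.85}}

```text
clock: 7.95
tcp_pos: [0.3771, 0.3012, 0.0398]
orientation: [[-0.569, 0.822, 0.0], [0.822, 0.569, 0.0], [0.0, 0.0, -1.0]]
wrist_force: [0.3, 0.1, 0.5]
width: 0.0847
```

Call:
{"method": "move_arm", "body": {"motion": [{"x": 0,"y": 0,"z": -0.2,"twist": 0},{"x": 0,"y": 0,"z": -0.8,"twist": 0},{"x": 0,"y": 0,"z": -1.6,"twist": 0},{"x": 0,"y": 0,"z": -2.5,"twist": 0},{"x": 0,"y": 0,"z": -3.4,"twist": 0},{"x": 0,"y": 0,"z": -4.2,"twist": 0},{"x": 0,"y": 0,"z": -4.7,"twist": 0}]}}

```text
clock: 8.65
tcp_pos: [0.3779, 0.3017, 0.2314]
orientation: [[-0.569, 0.822, 0.004], [0.822, 0.569, 0.002], [-0.001, 0.004, -1.0]]
wrist_force: [0.4, 0.4, -0.3]
width: 0.085
```

```bash
python3 - <<'E'
from h import *
px,K,R,c=cam("wrist"); save("w4",px)
H=cv2.cvtColor(px,cv2.COLOR_RGB2HSV).astype(int);h,s,v=H[...,0],H[...,1],H[...,2]
for b in blobs((s<70)&(v>60)&(v<170),800):
    print(b.mean(0).round(),*rect(ray(b,.103,K,R,c)))
plan(.399,-.310,.22,0)
plan(.399,-.310,.22,90)
plan(.45,-.1,.25)
E
```

```text
[528. 324.] [683.3 342.8] [75.8 93. ] 38.1
[296. 357.] [463.7 183.4] [657.8 225.5] 34.4
[277. 201.] [374.4 302.8] [54.5 55.1] 79.9
target j6 52.154852718108906
t 8.7 tcp [0.3793 0.3023 0.2341] yaw 124.7 w 0.0851 F [ 0.7 -0.4  3.1] | shift [-12.865  -8.313   0.3  ] twist 124.7
target j6 -37.845147281891094
t 8.7 tcp [0.3793 0.3023 0.2341] yaw 124.7 w 0.0851 F [ 0.7 -0.4  3.1] | shift [-12.865  -8.313   0.3  ] twist 34.7
t 8.7 tcp [0.3793 0.3023 0.2341] yaw 124.7 w 0.0851 F [ 0.7 -0.4  3.1] | shift [-9.276 -4.269 -0.42 ] twist 0
```

View pics/w4.png

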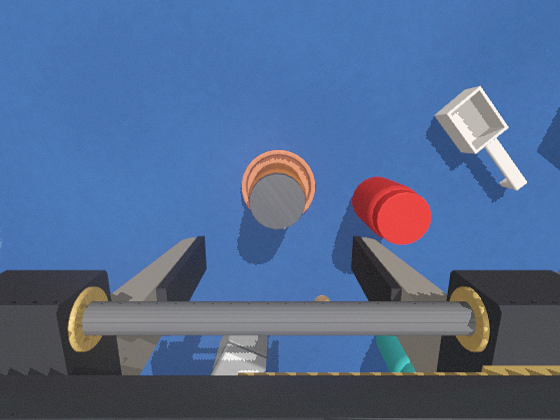

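The jar stands in the large saucer at (277,201), 2 to 3 mm from centre. Next is the small jar.

Call:
{"method": "move_arm", "body": {"motion": [{"x": -0.5,"y": -0.3,"z": 0,"twist": 4},{"x": -1.4,"y": -0.9,"z": 0,"twist": 11},{"x": -2.4,"y": -1.5,"z": 0,"twist": 18},{"x": -3.4,"y": -2.1,"z": 0,"twist": 25},{"x": -4.4,"y": -2.7,"z": 0,"twist": 32},{"x": -5.4,"y": -3.3,"z": 0,"twist": 39},{"x": -6.4,"y": -3.9,"z": 0,"twist": 46},{"x": -7.4,"y": -4.5,"z": 0,"twist": 53}]}}

```text
clock: 9.5
tcp_pos: [0.397, -0.0464, 0.2275]
orientation: [[0.319, 0.948, 0.0], [0.948, -0.319, 0.0], [0.0, 0.0, -1.0]]
wrist_force: [0.8, 0.7, -0.1]
width: 0.0852
```

```bash
python3 -c "
from h import *
plan(.399,-.310,.20,52)"
```

```text
target j6 0.15485271810890566
t 9.5 tcp [ 0.397  -0.0464  0.2275] yaw 71.4 w 0.0852 F [ 0.8  0.7 -0.1] | shift [-6.231  2.149  0.687] twist 19.4
```

Call:
{"method": "move_arm", "body": {"motion": [{"x": -0.9,"y": 0.3,"z": 0.0,"twist": 4},{"x": -1.9,"y": 0.65,"z": 0.1,"twist": 8},{"x": -2.9,"y": 1.0,"z": 0.3,"twist": 12},{"x": -3.9,"y": 1.35,"z": 0.5,"twist": 16},{"x": -4.9,"y": 1.7,"z": 0.7,"twist": 19.4},{"x": -5.8,"y": 2.0,"z": 0.7,"twist": 19.4},{"x": -6.23,"y": 2.15,"z": 0.7,"twist": 19.4},{"x": -6.23,"y": 2.15,"z": 0.7,"twist": 19.4}]}}

```text
clock: 10.3
tcp_pos: [0.4005, -0.3095, 0.1994]
orientation: [[0.613, 0.79, -0.0], [0.79, -0.613, 0.001], [0.0, -0.001, -1.0]]
wrist_force: [-0.1, 0.3, 0.0]
width: 0.085
```

```bash
python3 - <<'E'
from h import *
px,K,R,c=cam("wrist"); save("w5",px)
H=cv2.cvtColor(px,cv2.COLOR_RGB2HSV).astype(int);h,s,v=H[...,0],H[...,1],H[...,2]
for b in blobs((s<70)&(v>60)&(v<170),800):
    print(b.mean(0).round(),*rect(ray(b,.078,K,R,c)))
plan(.399,-.310,.03)
E
```

```text
[ 40. 315.] [ 128. -268.] [154.7 106.5] 40.2
[318. 365.] [ 313.8 -422.2] [219.5 641.4] 52.2
[279. 208.] [ 398.8 -312.7] [38.1 37.1] 25.5
[307.  43.] [ 505.8 -213.4] [29.4 28. ] 52.7
t 10.35 tcp [ 0.4007 -0.308   0.1995] yaw 52.24 w 0.0849 F [-0.4  0.3 -0.1] | shift [-7.000e-02  1.000e-03  4.237e+00] twist 0
```

Call:
{"method": "move_arm", "body": {"motion": [{"x": -0.11,"y": 0.03,"z": 0.4,"twist": 0},{"x": -0.11,"y": 0.03,"z": 1.2,"twist": 0},{"x": -0.11,"y": 0.03,"z": 2.1,"twist": 0},{"x": -0.11,"y": 0.03,"z": 3.0,"twist": 0},{"x": -0.11,"y": 0.03,"z": 3.7,"twist": 0},{"x": -0.11,"y": 0.03,"z": 4.2,"twist": 0},{"x": -0.11,"y": 0.03,"z": 4.4,"twist": 0},{"x": -0.11,"y": 0.03,"z": 4.4,"twist": 0}]}}

```text
clock: 11.15
tcp_pos: [0.3989, -0.3105, 0.0232]
orientation: [[0.61, 0.792, -0.001], [0.792, -0.61, 0.002], [0.001, -0.002, -1.0]]
wrist_force: [-0.6, 0.4, -0.6]
width: 0.0849
```

Call:
{"method": "move_arm", "body": {"motion": [{"x": 0,"y": 0,"z": 0,"twist": 0},{"x": 0,"y": 0,"z": 0,"twist": 0},{"x": 0,"y": 0,"z": 0,"twist": 0},{"x": 0,"y": 0,"z": 0,"twist": 0},{"x": 0,"y": 0,"z": 0,"twist": 0},{"x": 0,"y": 0,"z": 0,"twist": 0},{"x": 0,"y": 0,"z": 0,"twist": 0},{"x": 0,"y": 0,"z": 0,"twist": 0}], "grip": -1}}

```text
clock: 11.95
tcp_pos: [0.3992, -0.3126, 0.0241]
orientation: [[0.612, 0.791, 0.0], [0.791, -0.612, -0.0], [-0.0, 0.0, -1.0]]
wrist_force: [-0.6, -0.2, 2.5]
width: 0.0433
```

Call:
{"method": "move_arm", "body": {"motion": [{"x": 0,"y": 0,"z": -0.1,"twist": 0},{"x": 0,"y": 0,"z": -0.3,"twist": 0},{"x": 0,"y": 0,"z": -0.7,"twist": 0},{"x": 0,"y": 0,"z": -1.2,"twist": 0},{"x": 0,"y": 0,"z": -1.6,"twist": 0},{"x": 0,"y": 0,"z": -1.9,"twist": 0},{"x": 0,"y": 0,"z": -2.0,"twist": 0}]}}

```text
clock: 12.65
tcp_pos: [0.3996, -0.313, 0.1053]
orientation: [[0.612, 0.791, 0.001], [0.791, -0.612, -0.002], [-0.001, 0.002, -1.0]]
wrist_force: [0.7, 0.4, -1.9]
width: 0.0434
```

```bash
python3 - <<'E'
from h import *
px,K,R,c=cam("wrist"); save("w6",px)
H=cv2.cvtColor(px,cv2.COLOR_RGB2HSV).astype(int);h,s,v=H[...,0],H[...,1],H[...,2]
for b in blobs((h<16)&(s>90)&(s<215)&(v>150),800):
    P=ray(b,.013,K,R,c); print("dish",b.mean(0).round(),*rect(P))
plan(.442,-.112,.104)
E
```

```text
dish [268. 244.] [ 375.  -331.1] [57.8 74.8] 63.7
dish [459.  89.] [ 576.3 -320.3] [87.7 89. ] 28.7
dish [160.   8.] [ 424.  -136.4] [14.6 54.8] 52.4
t 12.7 tcp [ 0.3996 -0.313   0.1051] yaw 52.3 w 0.0433 F [ 0.1 -0.5 -1.4] | shift [ 4.623 -2.233  0.022] twist 0
```

Call:
{"method": "move_arm", "body": {"motion": [{"x": 0.2,"y": -0.1,"z": 0,"twist": 0},{"x": 0.6,"y": -0.3,"z": 0,"twist": 0},{"x": 1.1,"y": -0.55,"z": 0,"twist": 0},{"x": 1.6,"y": -0.8,"z": 0,"twist": 0},{"x": 2.1,"y": -1.0,"z": 0,"twist": 0},{"x": 2.5,"y": -1.2,"z": 0,"twist": 0},{"x": 2.7,"y": -1.3,"z": 0,"twist": 0},{"x": 2.7,"y": -1.3,"z": 0,"twist": 0}]}}

```text
clock: 13.5
tcp_pos: [0.4237, -0.1932, 0.1031]
orientation: [[0.61, 0.793, -0.001], [0.793, -0.61, 0.001], [0.0, -0.002, -1.0]]
wrist_force: [0.5, 0.8, -2.3]
width: 0.0436
```

```bash
python3 - <<'E'
from h import *
px,K,R,c=cam("wrist"); save("w6",px)
H=cv2.cvtColor(px,cv2.COLOR_RGB2HSV).astype(int);h,s,v=H[...,0],H[...,1],H[...,2]
for b in blobs((h<16)&(s>90)&(s<215)&(v>150),800):
    P=ray(b,.013,K,R,c); print("dish",b.mean(0).round(),*rect(P))
plan(.442,-.112,.104)
E
```

```text
dish [270. 251.] [ 394.8 -218.7] [37.3 73.7] 64.8
dish [504. 217.] [ 576.4 -317.4] [85.4 93.3] 28.8
dish [236. 121.] [ 441.5 -112.9] [69.4 69.6] 52.5
t 13.55 tcp [ 0.4238 -0.1943  0.1033] yaw 52.38 w 0.0433 F [-0.1 -0.7 -2.4] | shift [ 1.908 -0.896 -0.016] twist 0
```

Call:
{"method": "move_arm", "body": {"motion": [{"x": 0.4,"y": -0.2,"z": 0,"twist": 0},{"x": 1.0,"y": -0.45,"z": 0,"twist": 0},{"x": 1.5,"y": -0.7,"z": 0,"twist": 0},{"x": 1.8,"y": -0.85,"z": 0,"twist": 0},{"x": 1.89,"y": -0.88,"z": 0.2,"twist": 0},{"x": 1.89,"y": -0.88,"z": 0.7,"twist": 0},{"x": 1.89,"y": -0.88,"z": 1.2,"twist": 0},{"x": 1.89,"y": -0.88,"z": 1.5,"twist": 0}]}}

```text
clock: 14.35
tcp_pos: [0.4413, -0.1141, 0.0419]
orientation: [[0.612, 0.791, -0.002], [0.791, -0.612, 0.001], [-0.001, -0.002, -1.0]]
wrist_force: [0.0, 0.6, -1.9]
width: 0.0437
```

Call:
{"method": "move_arm", "body": {"motion": [{"x": 0,"y": 0,"z": 0.12,"twist": 0},{"x": 0,"y": 0,"z": 0.2,"twist": 0},{"x": 0,"y": 0,"z": 0.25,"twist": 0},{"x": 0,"y": 0,"z": 0.28,"twist": 0},{"x": 0,"y": 0,"z": 0.3,"twist": 0},{"x": 0,"y": 0,"z": 0.32,"twist": 0},{"x": 0,"y": 0,"z": 0.34,"twist": 0},{"x": 0,"y": 0,"z": 0.34,"twist": 0}]}}

```text
clock: 15.15
tcp_pos: [0.4424, -0.1138, 0.0302]
orientation: [[0.612, 0.791, 0.0], [0.791, -0.612, -0.0], [0.0, 0.0, -1.0]]
wrist_force: [-0.5, 0.7, -1.9]
width: 0.0433
```

Call:
{"method": "move_arm", "body": {"motion": [{"x": 0,"y": 0,"z": 0.015,"twist": 0},{"x": 0,"y": 0,"z": 0.03,"twist": 0},{"x": 0,"y": 0,"z": 0.03,"twist": 0}]}}

```text
clock: 15.45
tcp_pos: [0.4425, -0.1138, 0.0291]
orientation: [[0.612, 0.791, 0.0], [0.791, -0.612, -0.0], [0.0, 0.0, -1.0]]
wrist_force: [-0.2, 0.7, -1.1]
width: 0.0434
```

Call:
{"method": "move_arm", "body": {"motion": [{"x": 0,"y": 0,"z": 0.012,"twist": 0},{"x": 0,"y": 0,"z": 0.02,"twist": 0},{"x": 0,"y": 0,"z": 0.02,"twist": 0}]}}

```text
clock: 15.75
tcp_pos: [0.4425, -0.1139, 0.029]
orientation: [[0.612, 0.791, -0.0], [0.791, -0.612, 0.0], [-0.0, -0.0, -1.0]]
wrist_force: [-3.3, 0.8, 8.2]
width: 0.0432
```

Call:
{"method": "move_arm", "body": {"motion": [{"x": 0,"y": 0,"z": -0.02,"twist": 0},{"x": 0,"y": 0,"z": -0.02,"twist": 0},{"x": 0,"y": 0,"z": -0.02,"twist": 0},{"x": 0,"y": 0,"z": -0.02,"twist": 0},{"x": 0,"y": 0,"z": -0.02,"twist": 0}], "grip": 0.6}}

```text
clock: 16.25
tcp_pos: [0.4423, -0.1138, 0.0289]
orientation: [[0.612, 0.791, -0.0], [0.791, -0.612, 0.0], [-0.0, -0.0, -1.0]]
wrist_force: [-0.5, -0.8, 0.5]
width: 0.0731
```

Call:
{"method": "move_arm", "body": {"motion": [{"x": 0,"y": 0,"z": -0.2,"twist": 0},{"x": 0,"y": 0,"z": -0.8,"twist": 0},{"x": 0,"y": 0,"z": -1.6,"twist": 0},{"x": 0,"y": 0,"z": -2.5,"twist": 0},{"x": 0,"y": 0,"z": -3.4,"twist": 0},{"x": 0,"y": 0,"z": -4.2,"twist": 0},{"x": 0,"y": 0,"z": -4.5,"twist": 0}]}}

```text
clock: 16.95
tcp_pos: [0.4441, -0.1147, 0.2131]
orientation: [[0.612, 0.791, 0.006], [0.791, -0.612, -0.003], [0.001, 0.007, -1.0]]
wrist_force: [-0.2, -0.5, -0.7]
width: 0.0732
```

```bash
python3 - <<'E'
from h import *
px,K,R,c=cam("wrist"); save("w7",px)
H=cv2.cvtColor(px,cv2.COLOR_RGB2HSV).astype(int);h,s,v=H[...,0],H[...,1],H[...,2]
for b in blobs((s<70)&(v>60)&(v<170),800):
    print(b.mean(0).round(),*rect(ray(b,.083,K,R,c)))
plan(.460,.0945,.21,98.6)
E
```

```text
[502. 335.] [ 558.1 -390.9] [ 77.8 118.3] 52.0
[ 40. 348.] [146.3 -77.6] [ 92.  103.2] 49.9
[ 55. 284.] [214.5 -45.2] [ 43.5 125.6] 45.0
[274. 358.] [ 354.7 -232.6] [226.2 374.2] 51.9
[276. 204.] [ 441.9 -113.6] [38.1 36.4] 69.5
[425.  79.] [ 618.1 -107.7] [25.5 82.5] 23.7
[460.  49.] [ 653.5 -103.7] [30.1 63.8] 23.8
[179.  37.] [466.   53.5] [52.4 28.6] 9.0
target j6 3.0090307150745303
t 17.0 tcp [ 0.4443 -0.1148  0.2133] yaw 52.3 w 0.0736 F [ 0.3 -0.5  1.3] | shift [ 4.381 -2.89   0.066] twist -46.3
```

View pics/w7.png

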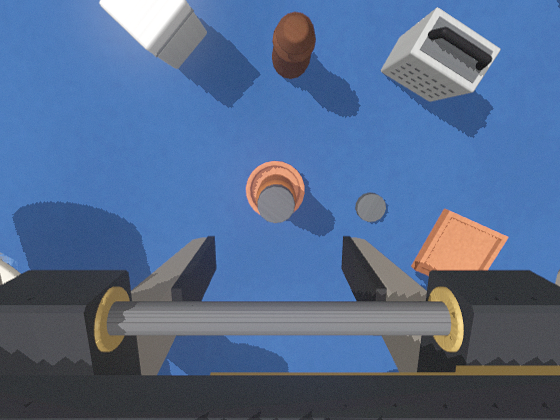

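The small jar stands centred in its saucer at (276,204), within about 1 mm. Next is the tin.

Call:
{"method": "move_arm", "body": {"motion": [{"x": 0.4,"y": -0.3,"z": 0,"twist": -6},{"x": 1.1,"y": -0.75,"z": 0,"twist": -13},{"x": 1.9,"y": -1.25,"z": 0,"twist": -20},{"x": 2.7,"y": -1.75,"z": 0,"twist": -27},{"x": 3.4,"y": -2.25,"z": 0,"twist": -34},{"x": 4.0,"y": -2.65,"z": 0,"twist": -41},{"x": 4.38,"y": -2.89,"z": 0,"twist": -46.3},{"x": 4.38,"y": -2.89,"z": 0,"twist": -46.3}], "grip": 0.9}}

```text
clock: 17.8
tcp_pos: [0.457, 0.0972, 0.2071]
orientation: [[-0.153, 0.988, -0.003], [0.988, 0.153, 0.001], [0.001, -0.003, -1.0]]
wrist_force: [-0.1, -0.9, 0.2]
width: 0.0874
```

```bash
python3 - <<'E'
from h import *
px,K,R,c=cam("wrist"); save("w8",px)
H=cv2.cvtColor(px,cv2.COLOR_RGB2HSV).astype(int);h,s,v=H[...,0],H[...,1],H[...,2]
print(H[[195,200,205],[270,280,290]])
for t in(200,225,240):
  for b in blobs((s<60)&(v>t),800):
    print(t,b.mean(0).round(),*rect(ray(b,.084,K,R,c)))
plan(.460,.0945,.03,98.6)
E
```

```text
[[  0   0 237]
 [  0   1 237]
 [ 30   1 237]]
200 [282. 208.] [459.7  94.3] [52.8 51.5] 8.9
225 [282. 207.] [459.4  94.3] [51.3 51.5] 8.9
target j6 3.0090307150745303
t 17.85 tcp [0.4571 0.096  0.2074] yaw 98.62 w 0.0872 F [-0.5 -0.8 -1.3] | shift [-0.049  0.078  4.434] twist 0.02
```

View pics/w8.png

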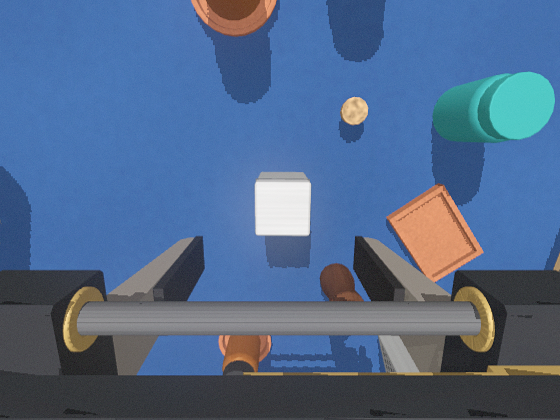

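The tin's top is at (282,206) and square with the tool. The mill at (340,285) is clear of the fingers. I'll grasp now.

Call:
{"method": "move_arm", "body": {"motion": [{"x": -0.05,"y": 0.07,"z": 0.4,"twist": -0.3},{"x": -0.05,"y": 0.07,"z": 1.2,"twist": -0.3},{"x": -0.05,"y": 0.07,"z": 2.1,"twist": -0.3},{"x": -0.05,"y": 0.07,"z": 3.0,"twist": -0.3},{"x": -0.05,"y": 0.07,"z": 3.7,"twist": -0.3},{"x": -0.05,"y": 0.07,"z": 4.2,"twist": -0.3},{"x": -0.05,"y": 0.07,"z": 4.4,"twist": -0.3},{"x": -0.05,"y": 0.07,"z": 4.4,"twist": -0.3}]}}

```text
clock: 18.65
tcp_pos: [0.4599, 0.0932, 0.0317]
orientation: [[-0.153, 0.988, -0.003], [0.988, 0.153, -0.0], [0.0, -0.003, -1.0]]
wrist_force: [-0.1, -0.2, 0.7]
width: 0.0875
```

Call:
{"method": "move_arm", "body": {"motion": [{"x": 0,"y": 0,"z": 0,"twist": 0},{"x": 0,"y": 0,"z": 0,"twist": 0},{"x": 0,"y": 0,"z": 0,"twist": 0},{"x": 0,"y": 0,"z": 0,"twist": 0},{"x": 0,"y": 0,"z": 0,"twist": 0},{"x": 0,"y": 0,"z": 0,"twist": 0},{"x": 0,"y": 0,"z": 0,"twist": 0}], "grip": -1}}

```text
clock: 19.35
tcp_pos: [0.4616, 0.0939, 0.0336]
orientation: [[-0.155, 0.988, 0.001], [0.988, 0.155, -0.0], [-0.0, 0.001, -1.0]]
wrist_force: [-1.4, -0.2, 5.9]
width: 0.0538
```

Call:
{"method": "move_arm", "body": {"motion": [{"x": 0,"y": 0,"z": -0.1,"twist": 0},{"x": 0,"y": 0,"z": -0.4,"twist": 0},{"x": 0,"y": 0,"z": -0.9,"twist": 0},{"x": 0,"y": 0,"z": -1.5,"twist": 0},{"x": 0,"y": 0,"z": -2.2,"twist": 0},{"x": 0,"y": 0,"z": -2.9,"twist": 0},{"x": 0,"y": 0,"z": -3.4,"twist": 0},{"x": 0,"y": 0,"z": -3.5,"twist": 0}]}}

```text
clock: 20.15
tcp_pos: [0.4628, 0.0939, 0.1761]
orientation: [[-0.155, 0.988, 0.006], [0.988, 0.155, -0.0], [-0.001, 0.005, -1.0]]
wrist_force: [-0.6, 0.2, -2.2]
width: 0.054
```

```bash
python3 - <<'E'
from h import *
o=robot.observe()
plan(.5775,-.3195,.168,118.8)
plan(.5775,-.3195,.168,28.8)
E
```

```text
target j6 -57.753419604685895
t 20.15 tcp [0.4628 0.0939 0.1761] yaw 98.9 w 0.054 F [-0.6  0.2 -2.2] | shift [-10.654   1.232   0.221] twist -19.9
target j6 32.2465803953141
t 20.15 tcp [0.4628 0.0939 0.1761] yaw 98.9 w 0.054 F [-0.6  0.2 -2.2] | shift [-10.654   1.232   0.221] twist 70.1
```

Call:
{"method": "move_arm", "body": {"motion": [{"x": -0.3,"y": 0.03,"z": 0,"twist": -2},{"x": -1.0,"y": 0.12,"z": 0,"twist": -5},{"x": -1.9,"y": 0.22,"z": 0,"twist": -8},{"x": -2.8,"y": 0.32,"z": 0,"twist": -11},{"x": -3.7,"y": 0.43,"z": 0,"twist": -14},{"x": -4.6,"y": 0.53,"z": 0,"twist": -17},{"x": -5.5,"y": 0.64,"z": 0,"twist": -19.9},{"x": -6.4,"y": 0.74,"z": 0,"twist": -19.9}]}}

```text
clock: 20.95
tcp_pos: [0.5295, -0.1555, 0.1717]
orientation: [[-0.482, 0.876, -0.002], [0.876, 0.482, 0.001], [0.002, -0.001, -1.0]]
wrist_force: [0.6, 0.4, -1.2]
width: 0.0539
```

```bash
python3 - <<'E'
from h import *
plan(.5775,-.3195,.168,118.8)
E
```

```text
target j6 -57.753419604685895
t 20.95 tcp [ 0.5295 -0.1555  0.1717] yaw 118.85 w 0.0539 F [ 0.6  0.4 -1.2] | shift [-4.171 -0.926  0.086] twist 0.05
```

Call:
{"method": "move_arm", "body": {"motion": [{"x": -0.8,"y": -0.18,"z": 0,"twist": 0},{"x": -1.6,"y": -0.36,"z": 0,"twist": 0},{"x": -2.4,"y": -0.54,"z": 0,"twist": 0},{"x": -3.2,"y": -0.72,"z": 0,"twist": 0},{"x": -3.8,"y": -0.85,"z": 0,"twist": 0},{"x": -4.1,"y": -0.92,"z": 0,"twist": 0},{"x": -4.15,"y": -0.93,"z": 0,"twist": 0},{"x": -4.15,"y": -0.93,"z": 0,"twist": 0}]}}

```text
clock: 21.75
tcp_pos: [0.577, -0.3169, 0.1723]
orientation: [[-0.482, 0.876, -0.001], [0.876, 0.482, 0.001], [0.002, -0.0, -1.0]]
wrist_force: [0.1, -0.5, -1.4]
width: 0.0539
```

```bash
python3 - <<'E'
from h import *
px,K,R,c=cam("wrist"); save("w9",px)
plan(.5775,-.3195,.0385,118.8)
for q in([.6122,.0,0],):pass
import itertools
a=np.radians(28.8);u=np.array([np.cos(a),np.sin(a)]);w=np.array([-u[1],u[0]])
for i,j in itertools.product((-1,1),(-1,1)):
    p=np.array([.5775,-.3195])+.043*(i*u+j*w); print(i,j,proj([*p,.013],K,R,c).round(1))
E
```

```text
target j6 -57.753419604685895
t 21.8 tcp [ 0.5771 -0.3165  0.1725] yaw 118.84 w 0.0539 F [ 0.2  0.8 -1.9] | shift [-0.075 -0.027  3.35 ] twist 0.04
-1 -1 [240.  238.5]
-1 1 [237.6 160.2]
1 -1 [317.5 238.5]
1 1 [320.  160.3]
```

View pics/w9.png

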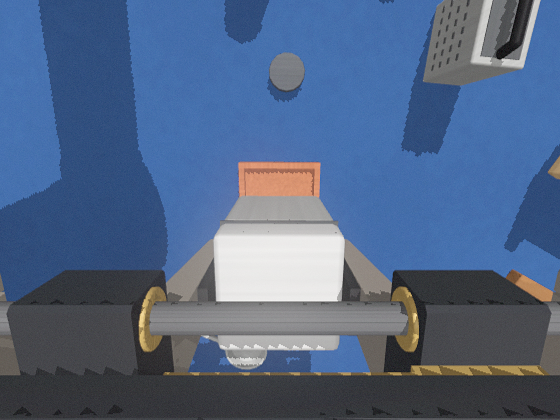

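View: the tin is square with the dish; the dish's back rim runs (239,162) to (320,162), within 2 px of prediction. I'll lower it.

Call:
{"method": "move_arm", "body": {"motion": [{"x": -0.1,"y": -0.02,"z": 0.3,"twist": 0},{"x": -0.1,"y": -0.02,"z": 1.0,"twist": 0},{"x": -0.1,"y": -0.02,"z": 1.8,"twist": 0},{"x": -0.1,"y": -0.02,"z": 2.5,"twist": 0},{"x": -0.1,"y": -0.02,"z": 2.9,"twist": 0},{"x": -0.1,"y": -0.02,"z": 3.15,"twist": 0},{"x": -0.1,"y": -0.02,"z": 3.25,"twist": 0},{"x": -0.1,"y": -0.02,"z": 3.29,"twist": 0}]}}

```text
clock: 22.6
tcp_pos: [0.5792, -0.322, 0.0421]
orientation: [[-0.482, 0.876, 0.001], [0.876, 0.482, -0.001], [-0.001, 0.001, -1.0]]
wrist_force: [-0.3, -0.0, -1.8]
width: 0.0541
```

Call:
{"method": "move_arm", "body": {"motion": [{"x": 0,"y": 0,"z": 0.02,"twist": 0},{"x": 0,"y": 0,"z": 0.04,"twist": 0},{"x": 0,"y": 0,"z": 0.06,"twist": 0},{"x": 0,"y": 0,"z": 0.06,"twist": 0}]}}

```text
clock: 23.0
tcp_pos: [0.579, -0.3221, 0.0396]
orientation: [[-0.482, 0.876, 0.001], [0.876, 0.482, -0.001], [-0.001, 0.0, -1.0]]
wrist_force: [0.7, -0.4, -0.6]
width: 0.0538
```

Call:
{"method": "move_arm", "body": {"motion": [{"x": 0.03,"y": -0.01,"z": 0,"twist": 0},{"x": 0.03,"y": -0.01,"z": 0.015,"twist": 0},{"x": 0.03,"y": -0.01,"z": 0.03,"twist": 0},{"x": 0.03,"y": -0.01,"z": 0.03,"twist": 0}]}}

```text
clock: 23.4
tcp_pos: [0.5781, -0.3212, 0.0396]
orientation: [[-0.482, 0.876, 0.001], [0.876, 0.482, -0.001], [-0.001, 0.0, -1.0]]
wrist_force: [-2.0, 0.8, 7.9]
width: 0.0541
```

Call:
{"method": "move_arm", "body": {"motion": [{"x": 0,"y": 0,"z": -0.02,"twist": 0},{"x": 0,"y": 0,"z": -0.02,"twist": 0},{"x": 0,"y": 0,"z": -0.02,"twist": 0},{"x": 0,"y": 0,"z": -0.02,"twist": 0},{"x": 0,"y": 0,"z": -0.02,"twist": 0}], "grip": 0.85}}

```text
clock: 23.9
tcp_pos: [0.5775, -0.3208, 0.0384]
orientation: [[-0.482, 0.876, -0.0], [0.876, 0.482, 0.0], [0.0, -0.0, -1.0]]
wrist_force: [0.3, -0.2, -0.2]
width: 0.0846
```

Call:
{"method": "move_arm", "body": {"motion": [{"x": 0,"y": 0,"z": -0.2,"twist": 0},{"x": 0,"y": 0,"z": -0.8,"twist": 0},{"x": 0,"y": 0,"z": -1.6,"twist": 0},{"x": 0,"y": 0,"z": -2.5,"twist": 0},{"x": 0,"y": 0,"z": -3.4,"twist": 0},{"x": 0,"y": 0,"z": -4.2,"twist": 0},{"x": 0,"y": 0,"z": -4.6,"twist": 0},{"x": 0,"y": 0,"z": -4.6,"twist": 0}]}}

```text
clock: 24.7
tcp_pos: [0.5789, -0.3218, 0.2259]
orientation: [[-0.482, 0.876, 0.004], [0.876, 0.482, -0.004], [-0.005, 0.002, -1.0]]
wrist_force: [-0.3, -0.3, 0.8]
width: 0.0852
```

```bash
python3 - <<'E'
from h import *
px,K,R,c=cam("wrist"); save("w10",px)
H=cv2.cvtColor(px,cv2.COLOR_RGB2HSV).astype(int);h,s,v=H[...,0],H[...,1],H[...,2]
for t in(200,225):
  for b in blobs((s<60)&(v>t),800):
    print(t,b.mean(0).round(),*rect(ray(b,.089,K,R,c)))
for b in blobs((h<16)&(s>90)&(s<215)&(v>150),800):
    P=ray(b,.013,K,R,c); print("dish",b.mean(0).round(),*rect(P))
plan(.64,-.103,.22,114.2)
E
```

```text
200 [278. 199.] [ 576.5 -320.6] [53.2 53.3] 28.8
225 [278. 199.] [ 576.3 -320.6] [52.4 51.2] 28.8
dish [279. 181.] [ 578.4 -321.1] [85.1 85.4] 28.8
target j6 -33.3426432657767
t 24.75 tcp [ 0.5779 -0.3211  0.2231] yaw 118.79 w 0.0851 F [-0.6 -0.1  0.1] | shift [4.031 3.985 0.075] twist 4.59
```

View pics/w10.png

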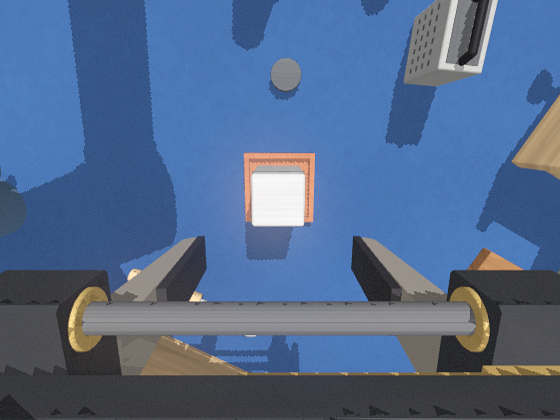

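The tin sits square and centred at (278,199), within 2 mm, at 28.8° like its dish. Next is the grater.

Call:
{"method": "move_arm", "body": {"motion": [{"x": 0.3,"y": 0.3,"z": 0,"twist": 1},{"x": 0.9,"y": 0.9,"z": 0,"twist": 2},{"x": 1.6,"y": 1.6,"z": 0,"twist": 3},{"x": 2.3,"y": 2.3,"z": 0,"twist": 4},{"x": 3.0,"y": 3.0,"z": 0,"twist": 4.6},{"x": 3.6,"y": 3.6,"z": 0,"twist": 4.6},{"x": 4.0,"y": 3.95,"z": 0,"twist": 4.6},{"x": 4.0,"y": 3.95,"z": 0,"twist": 4.6}]}}

```text
clock: 25.55
tcp_pos: [0.6382, -0.1013, 0.2195]
orientation: [[-0.413, 0.911, -0.004], [0.911, 0.413, 0.002], [0.004, -0.003, -1.0]]
wrist_force: [-0.0, -0.2, -0.5]
width: 0.0849
```

```bash
python3 - <<'E'
from h import *
px,K,R,c=cam("wrist"); save("w11",px[60:300,120:440],2)
plan(.64,-.103,.036,114.2)
E
```

```text
target j6 -33.3426432657767
t 25.6 tcp [ 0.6381 -0.1033  0.2199] yaw 114.32 w 0.0847 F [ 0.5 -0.6 -0.1] | shift [-0.026  0.062  4.597] twist 0.12
```

View pics/w11.png

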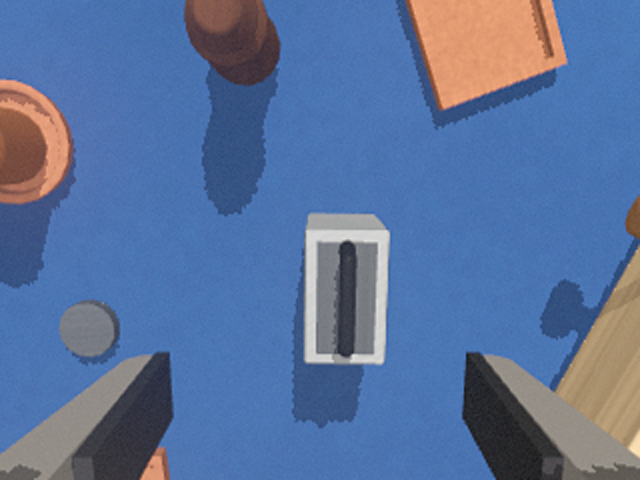

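View: the grater's top frame has crop corners (306,230), (389,231), (384,364) and (304,362), nearly square with the fingers. The mill at (230,30) and the drawer knob at (635,215) are clear.

```bash
python3 - <<'E'
from h import *
px,K,R,c=cam("wrist")
C=np.array([[306,230],[389,231],[384,364],[304,362]])/2+[120,60]
P=ray(C,.084,K,R,c)*1000
print(P.round(1),P.mean(0),*[np.round([np.linalg.norm(P[i]-P[j]),np.degrees(np.arctan2(*(P[j]-P[i])[::-1]))],1) for i,j in((0,1),(3,2),(3,0),(2,1))])
H=cv2.cvtColor(px,cv2.COLOR_RGB2HSV).astype(int);h,s,v=H[...,0],H[...,1],H[...,2]
m=(s<60)&(v>180); m[:172]=0
for b in blobs(m,300): print(b.mean(0).round(),*rect(ray(b,.084,K,R,c)))
m=P.mean(0)/1000; plan(m[0],m[1],.036,114.2)
E
```

```text
[[ 620.2  -80.6]
 [ 657.5  -64.3]
 [ 685.2 -127.2]
 [ 647.1 -143.3]] [ 652.47438847 -103.85880981] [40.7 23.7] [41.3 22.9] [ 68.2 113.3] [ 68.8 113.8]
[161. 359.] [ 582.3 -323.1] [40.6 50.1] 24.5
[294. 204.] [ 652.5 -101.1] [40.3 68. ] 24.2
target j6 -33.24428454985343
t 25.65 tcp [ 0.6381 -0.1045  0.2204] yaw 114.23 w 0.0847 F [0.2 0.2 0.2] | shift [-0.141  0.349  4.608] twist 0.03
```

Call:
{"method": "move_arm", "body": {"motion": [{"x": -0.11,"y": 0.36,"z": 0.4,"twist": 0},{"x": -0.11,"y": 0.36,"z": 1.2,"twist": 0},{"x": -0.11,"y": 0.36,"z": 2.1,"twist": 0},{"x": -0.11,"y": 0.36,"z": 3.0,"twist": 0},{"x": -0.11,"y": 0.36,"z": 3.8,"twist": 0},{"x": -0.11,"y": 0.36,"z": 4.4,"twist": 0},{"x": -0.11,"y": 0.36,"z": 4.6,"twist": 0},{"x": -0.11,"y": 0.36,"z": 4.6,"twist": 0}]}}

```text
clock: 26.45
tcp_pos: [0.6525, -0.1035, 0.0368]
orientation: [[-0.409, 0.913, -0.003], [0.913, 0.409, 0.001], [0.002, -0.003, -1.0]]
wrist_force: [0.8, 0.3, 0.1]
width: 0.0848
```

Call:
{"method": "move_arm", "body": {"motion": [{"x": 0,"y": 0,"z": 0,"twist": 0},{"x": 0,"y": 0,"z": 0,"twist": 0},{"x": 0,"y": 0,"z": 0,"twist": 0},{"x": 0,"y": 0,"z": 0,"twist": 0},{"x": 0,"y": 0,"z": 0,"twist": 0},{"x": 0,"y": 0,"z": 0,"twist": 0},{"x": 0,"y": 0,"z": 0,"twist": 0},{"x": 0,"y": 0,"z": 0,"twist": 0}], "grip": -1}}

```text
clock: 27.25
tcp_pos: [0.6542, -0.1026, 0.0389]
orientation: [[-0.41, 0.912, 0.0], [0.912, 0.41, -0.0], [-0.0, 0.0, -1.0]]
wrist_force: [-0.3, 0.1, 1.8]
width: 0.042
```

Call:
{"method": "move_arm", "body": {"motion": [{"x": 0,"y": 0,"z": -0.1,"twist": 0},{"x": 0,"y": 0,"z": -0.4,"twist": 0},{"x": 0,"y": 0,"z": -0.9,"twist": 0},{"x": 0,"y": 0,"z": -1.5,"twist": 0},{"x": 0,"y": 0,"z": -2.2,"twist": 0},{"x": 0,"y": 0,"z": -2.8,"twist": 0},{"x": 0,"y": 0,"z": -3.1,"twist": 0},{"x": 0,"y": 0,"z": -3.2,"twist": 0}]}}

```text
clock: 28.05
tcp_pos: [0.6548, -0.1029, 0.1687]
orientation: [[-0.41, 0.912, 0.003], [0.912, 0.41, -0.001], [-0.002, 0.002, -1.0]]
wrist_force: [0.7, -0.4, -1.7]
width: 0.0416
```

```bash
python3 - <<'E'
from h import *
px,K,R,c=cam("wrist"); save("w12",px)
H=cv2.cvtColor(px,cv2.COLOR_RGB2HSV).astype(int);h,s,v=H[...,0],H[...,1],H[...,2]
for b in blobs((h<16)&(s>90)&(s<215)&(v>150),800):
    P=ray(b,.013,K,R,c); print("dish",b.mean(0).round(),*rect(P))
plan(.656,.072,.165,134.4)
E
```

```text
dish [481. 166.] [834.3  14.4] [28.2 57.5] 89.7
dish [ 82. 123.] [ 444. -111.] [69.  69.5] 38.9
dish [366.  40.] [658.8  68.4] [74.3 93.9] 44.4
target j6 -38.13650938566546
t 28.1 tcp [ 0.6544 -0.1028  0.1679] yaw 114.2 w 0.042 F [ 0.4  0.3 -1.2] | shift [3.969 1.826 0.07 ] twist -20.2
```

Call:
{"method": "move_arm", "body": {"motion": [{"x": 0.2,"y": 0.1,"z": 0,"twist": -2},{"x": 0.7,"y": 0.33,"z": 0,"twist": -5},{"x": 1.4,"y": 0.65,"z": 0,"twist": -8},{"x": 2.1,"y": 0.98,"z": 0,"twist": -11},{"x": 2.8,"y": 1.3,"z": 0,"twist": -14},{"x": 3.4,"y": 1.58,"z": 0,"twist": -17},{"x": 3.8,"y": 1.76,"z": 0,"twist": -19},{"x": 3.97,"y": 1.83,"z": 0,"twist": -20.2}]}}

```text
clock: 28.9
tcp_pos: [0.6548, 0.0742, 0.1652]
orientation: [[-0.702, 0.712, -0.002], [0.712, 0.702, 0.0], [0.002, -0.001, -1.0]]
wrist_force: [0.9, 0.7, -2.3]
width: 0.0418
```

```bash
python3 - <<'E'
from h import *
px,K,R,c=cam("wrist"); save("w13",px)
plan(.656,.072,.0445,134.4)
a=np.radians(134.4);u=np.array([np.cos(a),np.sin(a)]);w=np.array([-u[1],u[0]])
for i,j in((1,-1),(1,1),(-1,1),(-1,-1)):
    p=np.array([.656,.072])+.052*i*u+.037*j*w; print(i,j,proj([*p,.013],K,R,c).round(1))
E
```

```text
target j6 -38.13650938566546
t 28.95 tcp [0.6549 0.0743 0.1655] yaw 134.62 w 0.0417 F [-1.2 -0.3 -1.1] | shift [-0.064 -0.018  3.025] twist 0.22
1 -1 [315.7 152.3]
1 1 [242.9 152. ]
-1 1 [245.  248.6]
-1 -1 [312.7 248.9]
```

View pics/w13.png

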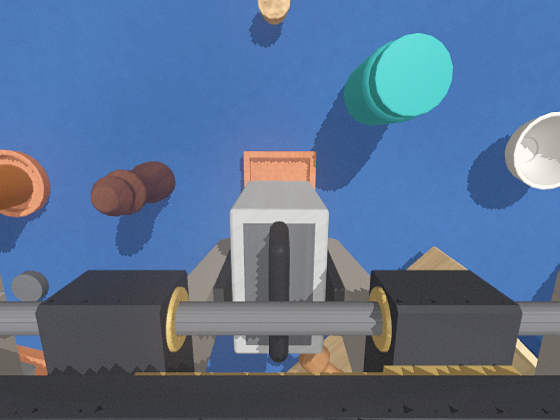

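View: the dish rim (243,151) to (316,151) matches prediction within 1 px and the grater is parallel to it. I'll lower it.

Call:
{"method": "move_arm", "body": {"motion": [{"x": -0.05,"y": -0.01,"z": 0.3,"twist": 0.2},{"x": -0.05,"y": -0.01,"z": 1.0,"twist": 0.2},{"x": -0.05,"y": -0.01,"z": 1.7,"twist": 0.2},{"x": -0.05,"y": -0.01,"z": 2.3,"twist": 0.2},{"x": -0.05,"y": -0.01,"z": 2.7,"twist": 0.2},{"x": -0.05,"y": -0.01,"z": 2.9,"twist": 0.2},{"x": -0.05,"y": -0.01,"z": 2.97,"twist": 0.2},{"x": -0.05,"y": -0.01,"z": 2.97,"twist": 0.2}]}}

```text
clock: 29.75
tcp_pos: [0.6574, 0.0702, 0.0483]
orientation: [[-0.697, 0.717, 0.001], [0.717, 0.697, -0.0], [-0.001, 0.001, -1.0]]
wrist_force: [-0.1, -0.4, -1.1]
width: 0.0419
```

```bash
python3 -c "
from h import *
plan(.656,.072,.044,134.4)"
```

```text
target j6 -38.13650938566546
t 29.75 tcp [0.6574 0.0702 0.0483] yaw 134.17 w 0.0419 F [-0.1 -0.4 -1.1] | shift [0.057 0.008 0.108] twist -0.23
```

Call:
{"method": "move_arm", "body": {"motion": [{"x": 0.05,"y": 0.01,"z": 0,"twist": -0.2},{"x": 0.05,"y": 0.01,"z": 0.03,"twist": -0.2},{"x": 0.05,"y": 0.01,"z": 0.06,"twist": -0.2},{"x": 0.05,"y": 0.01,"z": 0.08,"twist": -0.2},{"x": 0.05,"y": 0.01,"z": 0.1,"twist": -0.2},{"x": 0.05,"y": 0.01,"z": 0.1,"twist": -0.2}]}}

```text
clock: 30.35
tcp_pos: [0.656, 0.0722, 0.0449]
orientation: [[-0.7, 0.714, 0.001], [0.714, 0.7, -0.0], [-0.001, 0.0, -1.0]]
wrist_force: [-1.9, 0.3, 4.7]
width: 0.042
```

Contact is light. Releasing and retreating.

Call:
{"method": "move_arm", "body": {"motion": [{"x": 0,"y": 0,"z": -0.01,"twist": 0},{"x": 0,"y": 0,"z": -0.01,"twist": 0},{"x": 0,"y": 0,"z": -0.01,"twist": 0},{"x": 0,"y": 0,"z": -0.01,"twist": 0},{"x": 0,"y": 0,"z": -0.01,"twist": 0}], "grip": 0.6}}

```text
clock: 30.85
tcp_pos: [0.6556, 0.0722, 0.0441]
orientation: [[-0.7, 0.715, -0.0], [0.715, 0.7, 0.0], [0.0, -0.0, -1.0]]
wrist_force: [1.1, -0.9, 0.0]
width: 0.0737
```

Call:
{"method": "move_arm", "body": {"motion": [{"x": 0,"y": 0,"z": -0.2,"twist": 0},{"x": 0,"y": 0,"z": -0.8,"twist": 0},{"x": 0,"y": 0,"z": -1.6,"twist": 0},{"x": 0,"y": 0,"z": -2.5,"twist": 0},{"x": 0,"y": 0,"z": -3.4,"twist": 0},{"x": 0,"y": 0,"z": -4.2,"twist": 0},{"x": 0,"y": 0,"z": -4.6,"twist": 0},{"x": 0,"y": 0,"z": -4.6,"twist": 0}]}}

```text
clock: 31.65
tcp_pos: [0.6573, 0.0721, 0.2316]
orientation: [[-0.7, 0.715, 0.006], [0.715, 0.7, -0.0], [-0.004, 0.004, -1.0]]
wrist_force: [-0.0, 0.7, 0.1]
width: 0.0735
```

```bash
python3 - <<'E'
from h import *
px,K,R,c=cam("wrist"); save("w14",px)
H=cv2.cvtColor(px,cv2.COLOR_RGB2HSV).astype(int);h,s,v=H[...,0],H[...,1],H[...,2]
for b in blobs((h<16)&(s>90)&(s<215)&(v>150),800):
    P=ray(b,.013,K,R,c); print("dish",b.mean(0).round(),*rect(P))
for b in blobs((s<60)&(v>150),800): print("top",b.mean(0).round(),*rect(ray(b,.089,K,R,c)))
px,_,_,_=cam("scene"); save("s14",px)
plan(.656,.072,.24)
E
```

```text
dish [277. 182.] [654.9  73.3] [ 73.2 101.6] 44.4
dish [ 50. 175.] [ 442.  -112.4] [80.8 69.6] 66.6
top [277. 195.] [651.5  75.2] [41.7 74.6] 44.2
top [501. 143.] [772.3 265.8] [61.7 60.4] 44.4
t 31.75 tcp [0.6551 0.0722 0.2268] yaw 134.39 w 0.0736 F [ 0.  -0.2 -0.1] | shift [-0.019  0.011 -0.33 ] twist 0
```

View pics/w14.png

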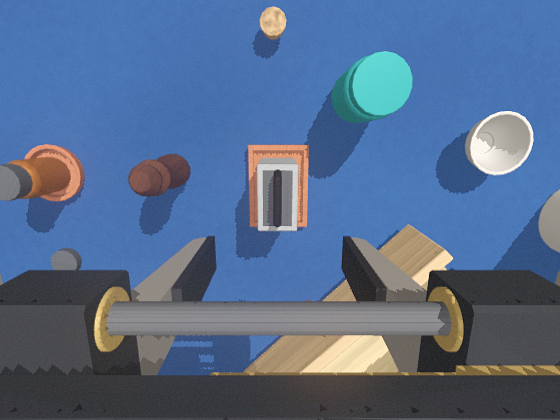

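View pics/s14.png

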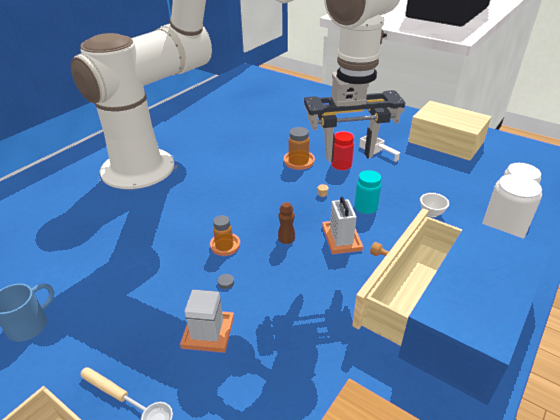

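The wrist view shows the grater at (277,195) straight in the oblong dish. The scene view shows all four things standing in their dishes and the mill at (286,222) untouched. Handing in.

```bash
python3 -c "
from bench import robot
print(robot.finish_job())"
```

```text
the job is handed in; nothing more can be done
None
```

All four things are back in their dishes, placed in the order you listed, and the job was handed in at about 32 s of the 112 s allowed.

| Thing | Dish | Last wrist-camera check |
|---|---|---|
| jar_large | saucer_large | about 2.6 mm off centre |
| jar_small | saucer_small | about 1 mm off centre |
| tin | dish_square | about 2 mm off centre, angle 28.8° for both |
| grater | dish_oblong | about 2 mm off centre, 44.2° against the dish's 44.4° |

- **Grater reading:** the raw outline put it about 4 mm off. That outline included part of the grater's side face (74.6 mm long instead of 70), so 2 mm is after correcting for it.
- **Set-down forces:** the wrist read about 12 N for the large jar, 8 N for the small jar and the tin, and 5 N for the grater.
- **Final scene view:** everything is upright, the mill and the red and turquoise jars are standing where they were, and the gripper is clear.
- **Refused move:** one call was rejected early on for leaving out the "twist" field. Nothing moved and I reissued it.
- **Pictures:** I viewed 14.

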